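# Turn the sample carousel to the reader and start it

### The job

Push the sample carousel round by the tabs on its rim until the square tin stands centred in front of the window of the reading head, then press the button on top of the reading head fully down and let it come up again. Use the fingertips only: touch or lift none of the tins, do not press the button before the square tin is in place, and leave the other things on the table where they are.

Things in the scene. Friction and masses are not known exactly. Their poses are not given: they have to be found in the camera images.
- station: Fixed stand of the carousel with the reading head. Origin: on the table, on the carousel's vertical axis. Its x axis points level from there to the reading head, z is up. A tin in front of the window stands at station y = 0, x = +68 mm. Under the disc is a pedestal 170 mm across, 12 mm high; a flat foot bar, 50 mm wide, 8 mm high, joins it to the head.
- window (a point): Centre of the round black window (26 mm across) in the reading head's face towards the carousel, 157 mm from the carousel's axis, 52 mm above the table; it looks at that axis. The head is a fixed grey block, 90 mm deep (160 to 250 mm from the axis), 110 mm wide, 75 mm high.
- carousel (a joint): Turning angle of the carousel, rad; 0 at the start, positive anticlockwise from above, free for nearly two turns either way. Black disc 208 mm across, 22 to 32 mm above the table, five wells (four thin posts 9 mm high each) 72 degrees apart, 68 mm from the axis, five rim tabs. About 1 N at a tab turns it; it stops at once, without springing back, when no longer pushed.
- square_tin: The only square tin: plain aluminium, 52 mm square (lid 53.5 mm), 52 mm high, standing loose in a well of the carousel. Origin: centre of its underside, 32 mm above the table, 68 mm from the carousel's axis. Its z axis is up.
- start_button (a joint): Travel of the round push button on top of the reading head, m: 0 up, 0.006 fully down; springs back up; fully down takes 4 N.
- start_button_top (a point): Centre of the top face of that button (32 mm across, dark, in a black housing), on the reading head 210 mm from the carousel's axis. It is pressed straight down.
- tab_1 (a point): Top of rim tab 1 of the carousel, 130 mm from the axis, 44 mm above the table. Tabs are alike: radial black blocks 12 mm wide, 22 to 44 mm above the table, out to 145 mm from the axis, midway between the wells. Tab 1 stands 36 degrees anticlockwise (from above) of the square tin. A fingertip beside it, outside the disc, pushes it either way.
- tab_2 (a point): Top of rim tab 2 of the carousel, 130 mm from the axis, 44 mm above the table. Tabs are alike: radial black blocks 12 mm wide, 22 to 44 mm above the table, out to 145 mm from the axis, midway between the wells. Tab 2 stands 108 degrees anticlockwise (from above) of the square tin. A fingertip beside it, outside the disc, pushes it either way.
- tab_3 (a point): Top of rim tab 3 of the carousel, 130 mm from the axis, 44 mm above the table. Tabs are alike: radial black blocks 12 mm wide, 22 to 44 mm above the table, out to 145 mm from the axis, midway between the wells. Tab 3 stands 180 degrees anticlockwise (from above) of the square tin. A fingertip beside it, outside the disc, pushes it either way.
- tab_4 (a point): Top of rim tab 4 of the carousel, 130 mm from the axis, 44 mm above the table. Tabs are alike: radial black blocks 12 mm wide, 22 to 44 mm above the table, out to 145 mm from the axis, midway between the wells. Tab 4 stands 252 degrees anticlockwise (from above) of the square tin. A fingertip beside it, outside the disc, pushes it either way.
- tab_5 (a point): Top of rim tab 5 of the carousel, 130 mm from the axis, 44 mm above the table. Tabs are alike: radial black blocks 12 mm wide, 22 to 44 mm above the table, out to 145 mm from the axis, midway between the wells. Tab 5 stands 324 degrees anticlockwise (from above) of the square tin. A fingertip beside it, outside the disc, pushes it either way.
- round_tin_1: One of four like round aluminium tins, 53 mm across, 44 mm high, standing loose in a well of the carousel 68 mm from the axis. Origin: centre of its underside, 32 mm above the table. Its z axis is up.
- round_tin_2: One of four like round aluminium tins, 53 mm across, 44 mm high, standing loose in a well of the carousel 68 mm from the axis. Origin: centre of its underside, 32 mm above the table. Its z axis is up.
- round_tin_3: One of four like round aluminium tins, 53 mm across, 44 mm high, standing loose in a well of the carousel 68 mm from the axis. Origin: centre of its underside, 32 mm above the table. Its z axis is up.
- round_tin_4: One of four like round aluminium tins, 53 mm across, 44 mm high, standing loose in a well of the carousel 68 mm from the axis. Origin: centre of its underside, 32 mm above the table. Its z axis is up.
- weight: Bystander, loose on the table: steel balance weight with a knob, 32 mm across, 46 mm high, about 35 mm to one side of the reading head. Origin: centre of its underside.
- dish: Bystander, loose on the table: shallow glass dish, 64 mm across, 22 mm high, about 30 mm to the other side of the reading head. Origin: centre of its underside.
- beaker: Bystander, loose on the table: glass beaker, 68 mm across, 85 mm high. Origin: centre of its underside.
- tape: Bystander, loose on the table: cardboard ring, 90 mm across, 24 mm high, lying flat. Origin: centre of its underside.
- brush: Bystander, loose on the table: hand brush, 170 mm long, lying. Origin: centre of its underside.
- spatula: Bystander, loose on the table: spatula, 180 mm long, lying. Origin: centre of its underside.
- jar: Bystander, loose on the table: closed glass jar, 56 mm across, 75 mm high. Origin: centre of its underside.

How it is judged:
On the way, in this order (a step that is already met when the one before it is completed fails the run):
1. the square tin stands still in front of the window (x of square_tin in the frame of station above 0.055 m and y of square_tin in the frame of station between -0.008 and 0.008 m and velocity of joint carousel between -0.05 and 0.05 rad/s), for 0.3 s.
2. the button is pressed down (x of square_tin in the frame of station above 0.055 m and y of square_tin in the frame of station between -0.008 and 0.008 m and value of joint start_button above 0.0045 m), for 0.02 s.
At the end, for the whole second after the job is handed in: Square tin in front of the window, within 8 mm to either side of its line; carousel at rest; button up again after a press of at least 4.5 of its 6 mm; all five tins upright in their wells; bystanders within 30 mm of where they began (all of step 1 and value of joint start_button below 0.002 m and height (world z) of square_tin between 0.028 and 0.036 m and height (world z) of round_tin_1 between 0.028 and 0.036 m and height (world z) of round_tin_2 between 0.028 and 0.036 m and height (world z) of round_tin_3 between 0.028 and 0.036 m and height (world z) of round_tin_4 between 0.028 and 0.036 m and angle between each of square_tin, round_tin_1, round_tin_2, round_tin_3, round_tin_4's own z axis and vertical below 0.1 rad and distance of each of weight, dish, beaker, tape, brush, spatula, jar from where it was at the start of the episode below 0.03 m); the robot touches nothing.
It fails at once if the robot touches a tin (contact force between any of the fingers, the arm and square_tin above 0.5 N or contact force between any of the fingers, the arm and round_tin_1 above 0.5 N or contact force between any of the fingers, the arm and round_tin_2 above 0.5 N or contact force between any of the fingers, the arm and round_tin_3 above 0.5 N or contact force between any of the fingers, the arm and round_tin_4 above 0.5 N).
It fails at once if a tin is lifted, or tips over by more than about 17 degrees (height (world z) of any of square_tin, round_tin_1, round_tin_2, round_tin_3, round_tin_4 above 0.042 m or angle between any of square_tin, round_tin_1, round_tin_2, round_tin_3, round_tin_4's own z axis and vertical above 0.3 rad).
It fails at once if the button is pressed while the square tin is not in front of the window (value of joint start_button above 0.003 m and not (x of square_tin in the frame of station above 0.055 m and y of square_tin in the frame of station between -0.008 and 0.008 m)).
It fails at once if a bystander on the table is moved by more than 30 mm (distance of any of weight, dish, beaker, tape, brush, spatula, jar from where it was at the start of the episode above 0.03 m).
It also fails if it takes over 72 s, if anything falls off the work surface, if the arm or the gripper's body presses on something with over 40 N, if the wrist force passes 120 N, or if a joint passes its speed limit or range.

### The arm

A 6-joint arm with a two-finger parallel gripper is mounted at the origin on the work surface. World frame = base frame: x ahead of the robot, y to its left, z up, the work surface at z = 0. Lengths are in m, angles in rad, forces in N, time in s.
With the tool pointing down it reaches from about 0.35 to 0.775 m from the base axis. Payload 5.5 kg.
Tool frame: the origin (TCP) lies between the finger pads; the fingertips stand env.nose_length ahead of it and the grasp point (between the pads) lies 8 mm behind it (env.nose_length is the distance from the TCP to the fingertips, in m); z points along the fingers, y is the direction in which the jaws open and shut (so a half turn about z gives the same grasp; the last joint's range is limited). The gripper opens to 85 mm and grips with 20 to 120 N. Pads are 22 mm wide; open, the fingers measure 114 mm over their backs; the gripper's body (76 mm by 85 mm) begins 54 mm behind the grasp point. The pads swing forward as they close: fully open they stand 13 mm farther back than shut.
Start: joints at [-1.294, 0.313, 0.046, 1.304, 0, 1.431], TCP at [0.233, -0.526, 0.242] pointing down, gripper open.
Joint ranges: [-2.76, 2.76], [-0.86, 1.69], [-1.03, 1.26], [-2.2, 2.34], [-1.47, 1.5], [-3.14, 3.14]. Speed limits (rad/s): [2.57, 2.57, 3.14, 3.14, 3.14, 3.14].

### API

Orientations are given as a unit quaternion [w, x, y, z].
In Python, from workcell import env gives the robot as it stands. The module is installed in compiled form; this text tells all that it offers.
- The arm moves only by the shell command python3 -m creep 'ROWS' [FORCE]. ROWS is a JSON object of lists of equal length, an entry for each row: "hand": the finger opening in mm, from 0 to 85.4; "delta_pos": the shift along the tool's x, y, z scaled (see below), a list of three; "turn": the turn about the tool's z scaled (see below). In form: {"hand": [hand, ...], "delta_pos": [[dx, dy, dz], ...], "turn": [turn, ...]}. A call has exactly 5 rows; each row shifts and turns the commanded pose from where the row before left it, along the tool's axes as they then stand; what a row does not reach is not made up. The controller multiplies each number of a shift by 0.8 m and each number of a turn by 5 degrees. A row lasts 1/12 s, in which the tool goes at most 41.7 mm and 7.16 degrees, less where a joint would pass 70% of its speed; a pose out of reach is approached as far as the arm can. A call with a number of a shift or a turn outside -1 to 1 is refused whole. A call with a gripper value outside its range is refused whole. The fingers move at their own pace and stop on an object; FORCE is the grip in N (left out, the last holds). Time passes only in rows, so rows that do not move let the fingers close, or fill a call up. It gives the time, the measured TCP pose, the force and the opening at its end, in the units of the state.
- env.get_state(): the state, without advancing time (a new reading comes with each control period).
- env.read_camera(name): name is "scene" or "top" or "wrist"; returns a dict with "pixels" (420x560x3 uint8, red, green, blue), "depth" (420x560 float32, m along the optical axis (not along the pixel's ray), 0 where there is no reading), "fx", "fy", "cx", "cy" (pixels), "origin" and "orientation" of the camera in the world. Camera axes: x right, y down, z forward; pixel columns grow to the right and rows downward; lengths in m; the calibration is good to about 2 mm. The wrist camera is an equidistant fisheye: a pixel r from the principal point sees the ray r / f radians off the axis. A picture is of the moment at which its call begins.
- env.hand_in(): hands the job in, once; it reports no verdict.
Trained networks look in the newest picture that a camera, given by its name, has taken for a name from the list of things; names that differ only in an ending like _2 or _b are one class to them, and where a whole thing is asked for, a point or a joint stands for the part that bears it (a point fixed in the world has none). Each returns a list of dicts, best first, with "score" (0 to 1); they miss things now and then, are a little off and sometimes report something else, mostly with a low value. They report only what shows in the picture. A call takes as long as a camera call.
- env.find_in(camera, target): "location" ([row, column] in pixels, amid what is visible of it).
- env.pinpoint(camera, target): "location" ([row, column] in pixels: a listed point, or the origin of a listed thing).
The state is a dict: "clock": time; "joint_pos": joint angles; "qvel": joint speeds; "tau": joint torques, N m; "tcp_pos": TCP position; "orientation": TCP orientation; "wrist_force": force on the tool from outside, world axes, zero at the start; "ft_torque": the same for the moment, N m; "finger_gap": finger opening in m.
Only numpy, scipy, OpenCV 4.12 (cv2) and the standard library are available. Lean on these libraries where they do the work, as an engineer would, in place of code of your own. Each camera call takes 0.05 s, during which the arm holds its last target.

## Working session

There is one attempt and no reset: what is moved stays moved. The work goes in short steps, Python scripts to look and compute and a shell command to move; the robot and the scene stay as the last step left them, time stands still between calls to the robot, and variables do not carry over. Pictures are saved under pics/ and viewed, and the job is handed in when it is done.

```bash
mkdir -p pics; cat > h.py <<'E'
import numpy as np, cv2
from scipy.spatial.transform import Rotation as R
from workcell import env
def q(o): return R.from_quat([o[1],o[2],o[3],o[0]])
def pix2w(c,r,col,d=None,z=None):
    ray=np.array([(col-c["cx"])/c["fx"],(r-c["cy"])/c["fy"],1.0])
    Rm=q(c["orientation"]); o=np.array(c["origin"])
    w=Rm.apply(ray)
    if z is not None: return o+w*(z-o[2])/w[2]
    return o+w*d
def save(c,n): cv2.imwrite("pics/"+n,cv2.cvtColor(c["pixels"],cv2.COLOR_RGB2BGR))
E
python3 - <<'E'
from h import *
np.set_printoptions(precision=4,suppress=True)
s=env.get_state();print(s["clock"],s["tcp_pos"],s["orientation"],env.nose_length,s["finger_gap"])
for n in ["scene","top"]:
    c=env.read_camera(n);save(c,n+"0.png");print(n,c["origin"],c["orientation"],c["fx"],c["cx"],c["cy"])
    for t in ["station","window","square_tin","start_button_top","tab_1","round_tin_1","weight","dish","beaker","tape","brush","spatula","jar"]:
        for d in env.pinpoint(n,t)[:5]:
            r,k=d["location"]
            z={"station":0,"window":.052,"square_tin":.032,"start_button_top":.09,"tab_1":.044,"round_tin_1":.032}.get(t,0)
            print(t,round(d["score"],2),np.round([r,k]),pix2w(c,r,k,z=z))
E
```

```text
0.0 [ 0.2326 -0.5253  0.2414] [-0.0009  0.9784  0.2069 -0.0001] 0.011 0.08548468649929192
scene [1.4016 0.3287 0.7406] [-0.2581  0.486   0.7474 -0.3723] 449.7260831998989 286.5514913315016 209.10470710430522
window 0.93 [213. 292.] [ 0.5366 -0.0087  0.052 ]
square_tin 0.71 [248. 325.] [0.61   0.1072 0.032 ]
start_button_top 0.67 [186. 270.] [ 0.5001 -0.0884  0.09  ]
tab_1 0.93 [212. 375.] [0.4295 0.1833 0.044 ]
tab_1 0.85 [252. 395.] [0.5689 0.2651 0.044 ]
tab_1 0.82 [271. 339.] [0.6832 0.1643 0.044 ]
tab_1 0.71 [236. 289.] [0.6184 0.0175 0.044 ]
tab_1 0.57 [208. 316.] [0.4807 0.0361 0.044 ]
round_tin_1 0.91 [250. 359.] [0.5832 0.1841 0.032 ]
round_tin_1 0.86 [229. 317.] [0.5488 0.0647 0.032 ]
round_tin_1 0.78 [239. 370.] [0.5301 0.1963 0.032 ]
round_tin_1 0.65 [218. 346.] [0.4707 0.1183 0.032 ]
round_tin_1 0.5 [253. 396.] [0.5535 0.2671 0.032 ]
weight 0.6 [245. 250.] [ 0.6432 -0.078   0.    ]
weight 0.58 [210. 290.] [ 0.4621 -0.0444  0.    ]
dish 0.73 [197. 301.] [ 0.3895 -0.0397  0.    ]
beaker 0.7 [290. 463.] [0.5768 0.4313 0.    ]
beaker 0.54 [237. 288.] [ 0.5723 -0.0035  0.    ]
[... 1005 characters left out ...]
. 233.] [0.5993 0.1818 0.032 ]
round_tin_1 0.5 [238. 274.] [0.5321 0.0491 0.032 ]
round_tin_1 0.48 [252. 252.] [0.4877 0.1187 0.032 ]
weight 0.55 [211. 314.] [ 0.6302 -0.0842  0.    ]
dish 0.8 [280. 299.] [ 0.4016 -0.0322  0.    ]
beaker 0.73 [220. 234.] [0.599  0.1814 0.    ]
beaker 0.67 [231. 160.] [0.5617 0.4243 0.    ]
beaker 0.35 [268. 231.] [0.442 0.188 0.   ]
tape 0.75 [285. 162.] [0.385  0.4084 0.    ]
brush 0.9 [163. 260.] [0.7974 0.0965 0.    ]
brush 0.34 [239. 297.] [ 0.5355 -0.0265  0.    ]
spatula 0.71 [268. 404.] [ 0.4431 -0.3707  0.    ]
spatula 0.59 [236. 294.] [ 0.5447 -0.0164  0.    ]
jar 0.64 [211. 404.] [ 0.6306 -0.3796  0.    ]
jar 0.45 [284. 162.] [0.3895 0.408  0.    ]
```

View pics/top0.png

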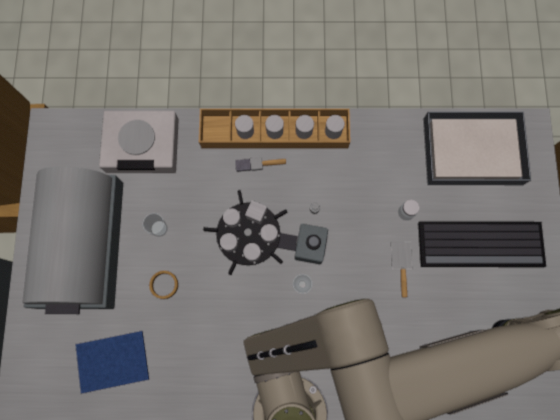

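View pics/scene0.png

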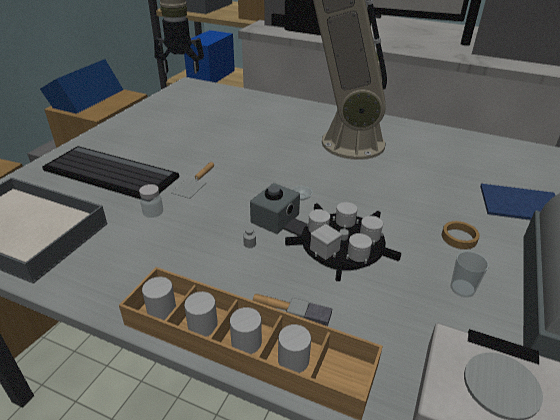

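```bash
python3 - <<'E'
from h import *
np.set_printoptions(precision=4,suppress=True)
from scipy.optimize import least_squares
top=np.array([[.6806,.1503],[.6183,.0206],[.4299,.181],[.4592,.0246],[.5572,.2684]])
sc=np.array([[.6832,.1643],[.6184,.0175],[.4295,.1833],[.4807,.0361],[.5689,.2651]])
for P in (top,sc,(top+sc)/2):
    c=P.mean(0);
    a=np.arctan2(*(P-c).T[::-1]);th0=np.deg2rad(72)
    def f(p):
        k=np.round((a-p[2])/th0); an=p[2]+k*th0
        return (P-p[:2]-.13*np.c_[np.cos(an),np.sin(an)]).ravel()
    r=least_squares(f,[*c,a[0]],loss='soft_l1',f_scale=.003);p=r.x;print(p[:2],np.rad2deg(p[2])%72,f(p)*1e3)
    for n,w in (("win",[.532,-.0137]),("btn",[.511,-.082]),("sq",[.609,.1083])):
        d=np.array(w)-p[:2];print(n,np.hypot(*d),np.rad2deg(np.arctan2(d[1],d[0])))
# local plane depth of head top etc in top cam
c=env.read_camera("top")
for (r,k) in [(238,314),(230,325),(242,305),(215,255),(238,330)]:
    print(r,k,pix2w(c,r,k,d=c["depth"][r,k]))
E
```

```text
[0.5492 0.1296] 13.177552494444674 [ 4.8522 -8.9306  1.8291  2.2292  0.5515  0.9815 -4.9877 -6.6185 -2.8998
  9.2656]
win 0.14431967972855927 -96.83315996412948
btn 0.21500994338871024 -100.22598780962117
sq 0.0635056864292691 -19.591829251622492
[0.5558 0.1336] 13.016329687123221 [ 0.7763  1.4084 -4.3506 -4.6992 -6.5838 -1.0728 10.1958  0.6247  1.8427
  1.9796]
win 0.14921630775636158 -99.16385054504785
btn 0.220209629601345 -101.72875829200753
sq 0.05894715996121202 -25.429425025534027
[0.5525 0.1305] 13.064625732188867 [ 2.7295 -2.5857 -1.2661 -0.093  -3.1126  0.9908  2.5915 -1.9408 -0.6696
  6.7328]
win 0.14565406795029584 -98.10501767789462
btn 0.21652042495321425 -101.05969533330084
sq 0.060671632500436154 -21.462397210593483
238 314 [ 0.521  -0.0763  0.099 ]
230 325 [ 0.5502 -0.1122  0.0785]
242 305 [ 0.5119 -0.0494  0.0798]
215 255 [0.5979 0.1072 0.0794]
238 330 [ 0.5381 -0.134   0.0064]
```

The top view shows the carousel hub at about (233,248), the head and button at (242,312), and the square tin at (211,257). The square tin therefore has to turn about 77° clockwise. Next I'll refine the axis and the head direction from depth.

```bash
cat > fit.py <<'E'
from h import *
def cloud(c,mode="persp"):
    r,k=np.mgrid[0:420,0:560].astype(float); d=c["depth"]
    if c["fx"] and mode=="persp":
        P=np.stack([(k-c["cx"])/c["fx"]*d,(r-c["cy"])/c["fy"]*d,d],-1)
    else:
        x=(k-c["cx"])/c["fx"];y=(r-c["cy"])/c["fy"];th=np.hypot(x,y)
        s=np.where(th>1e-6,np.tan(np.minimum(th,1.4))/np.maximum(th,1e-6),1)
        P=np.stack([x*s*d,y*s*d,d],-1)
    W=q(c["orientation"]).apply(P.reshape(-1,3)).reshape(420,560,3)+np.array(c["origin"])
    W[d<=0]=np.nan
    return W
def rect(W,zlo,zhi,box):
    m=(W[...,2]>zlo)&(W[...,2]<zhi)&(W[...,0]>box[0])&(W[...,0]<box[1])&(W[...,1]>box[2])&(W[...,1]<box[3])
    p=W[m][:,:2]; return p
E
python3 - <<'E'
from fit import *
np.set_printoptions(precision=4,suppress=True)
for n in ["top","scene"]:
    c=env.read_camera(n);W=cloud(c)
    t=W[(abs(W[...,0]-.7)<.03)&(abs(W[...,1]-.3)<.05)][:,2];print(n,"table z",np.nanmedian(t),np.nanstd(t))
    p=rect(W,.07,.087,[.42,.62,-.17,.02]);print("head",len(p),p.mean(0),cv2.minAreaRect(p.astype(np.float32)))
    p=rect(W,.09,.14,[.42,.62,-.17,.02]);print("btn",len(p),p.mean(0),W[(W[...,2]>.09)&(W[...,2]<.14)&(abs(W[...,0]-.52)<.05)&(abs(W[...,1]+.08)<.05)][:,2].max() if len(p) else 0)
    p=rect(W,.08,.09,[.42,.7,0,.27]);print("sq top",len(p),p.mean(0),cv2.minAreaRect(p.astype(np.float32)))
    p=rect(W,.068,.0795,[.42,.7,0.02,.27]);print("round",len(p))
    img=c["pixels"]; cr=img[170:310,180:350] if n=="top" else img[160:300,220:430]
    cv2.imwrite(f"pics/{n}_crop.png",cv2.cvtColor(cv2.resize(cr,None,fx=3.7,fy=3.7,interpolation=cv2.INTER_CUBIC),cv2.COLOR_RGB2BGR))
E
```

```text
top table z 0.0005285994587360676 0.004172937243192105
head 779 [ 0.5127 -0.0674] ((0.51373291015625, -0.06775510311126709), (0.09073662757873535, 0.11078693717718124), 80.03834533691406)
btn 103 [ 0.5137 -0.0739] 0.10689134537322431
sq top 375 [0.5801 0.1191] ((0.5576121807098389, 0.1282576620578766), (0.1685061752796173, 0.1737230271100998), 67.87689971923828)
round 741
scene table z -0.001477851032464228 0.0013180557218168045
head 684 [ 0.5267 -0.0623] ((0.5180474519729614, -0.0666378065943718), (0.0914197787642479, 0.11288660764694214), 80.81150817871094)
btn 78 [ 0.5175 -0.0709] 0.0970855413375381
sq top 322 [0.6177 0.1081] ((0.6163426041603088, 0.10814285278320312), (0.053276970982551575, 0.05547530949115753), 67.93533325195312)
round 1140
```

View pics/top_crop.png

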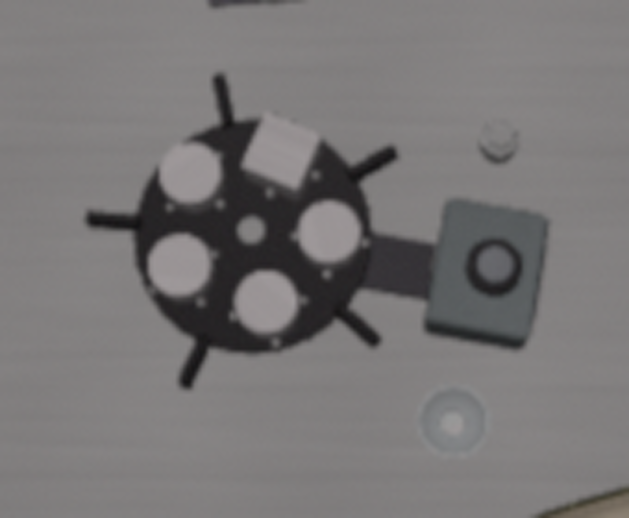

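```bash
for i in 1 2 3 4 5; do python3 -m creep '{"hand":[0,0,0,0,0],"delta_pos":[[0,0,0],[0,0,0],[0,0,0],[0,0,0],[0,0,0]],"turn":[-1,-1,-1,-1,-1]}' | tail -3; done
python3 -m creep '{"hand":[0,0,0,0,0],"delta_pos":[[0,0,0],[0,0,0],[0,0,0],[0,0,0],[0,0,0]],"turn":[-1,-1,-1,-1,-0.2]}'
python3 - <<'E'
from h import *
s=env.get_state();print(s["clock"],s["tcp_pos"],q(s["orientation"]).as_matrix().round(3),s["joint_pos"],s["finger_gap"],s["wrist_force"])
E
```

```text
orientation: [0.0, 0.91, 0.416, -0.0]
wrist_force: [-0.4, 0.5, 0.3]
finger_gap: 0.026
orientation: [0.0, 0.798, 0.603, -0.0]
wrist_force: [0.8, -0.1, 0.4]
finger_gap: -0.0001
orientation: [0.0, 0.649, 0.761, -0.0]
wrist_force: [0.4, 0.1, 0.2]
finger_gap: 0.0
orientation: [0.0, 0.468, 0.883, -0.0]
wrist_force: [-0.0, 0.5, 0.2]
finger_gap: -0.0001
orientation: [0.0, 0.266, 0.964, -0.0]
wrist_force: [-0.2, -0.2, -0.2]
finger_gap: -0.0003
clock: 4.05
tcp_pos: [0.2328, -0.5258, 0.2423]
orientation: [0.0, 0.087, 0.996, -0.0]
wrist_force: [0.2, -0.2, 0.4]
finger_gap: -0.0
4.05 [ 0.23278021 -0.52581781  0.24231626] [[-0.985  0.173  0.   ]
 [ 0.173  0.985 -0.   ]
 [-0.    -0.    -1.   ]] [-1.29360611e+00  3.13192040e-01  4.60720387e-02  1.30356838e+00
  7.94974766e-06 -1.11963546e+00] -1.6748875484446196e-05 [ 0.20476648 -0.24087616  0.36270915]
```

```bash
for i in 1 2 3 4; do python3 -m creep '{"hand":[0,0,0,0,0],"delta_pos":[[-0.0042,0.044,0],[-0.0042,0.044,0],[-0.0042,0.044,0],[-0.0042,0.044,0],[-0.0042,0.044,0]],"turn":[0,0,0,0,0]}' | grep tcp; done
python3 - <<'E'
from fit import *
s=env.get_state();print(s["clock"],s["tcp_pos"],s["joint_pos"])
np.set_printoptions(precision=4,suppress=True)
c=env.read_camera("wrist");save(c,"w1.png");print(c["origin"],c["orientation"],c["fx"],c["cx"],c["cy"])
W=cloud(c,"fish")
def px(r,k,z):
    x=(k-c["cx"])/c["fx"];y=(r-c["cy"])/c["fy"];th=np.hypot(x,y)
    ray=np.array([np.sin(th)*x/th,np.sin(th)*y/th,np.cos(th)]);w=q(c["orientation"]).apply(ray);o=np.array(c["origin"])
    return o+w*(z-o[2])/w[2]
for t,z in [("tab_1",.044),("square_tin",.032),("window",.052),("start_button_top",.095),("round_tin_1",.032)]:
    for d in env.pinpoint("wrist",t)[:5]:
        print(t,d["score"],d["location"],px(*d["location"],z))
p=rect(W,.07,.081,[.42,.62,-.17,.02]);print("head",len(p),len(p) and (p.mean(0),cv2.minAreaRect(p.astype(np.float32))))
p=rect(W,.081,.09,[.42,.7,0,.27]);print("sq top",len(p),len(p) and (p.mean(0),cv2.minAreaRect(p.astype(np.float32))))
E
```

```text
tcp_pos: [0.2803, -0.354, 0.2422]
tcp_pos: [0.3278, -0.1836, 0.2425]
tcp_pos: [0.3753, -0.0132, 0.2427]
tcp_pos: [0.4228, 0.1574, 0.2425]
5.7167 [0.42275633 0.15741163 0.2425366 ] [ 1.78297144e-01  7.29329065e-02 -2.52110497e-01  1.24487616e+00
 -2.11997380e-04  3.56383943e-01]
[0.3471 0.1708 0.3752] [0.1171 0.7579 0.6343 0.0976] 325.19226210127806 279.85898218209456 207.17731602137252
tab_1 0.91 [234.2, 181.0] [0.462  0.0358 0.044 ]
tab_1 0.76 [185.0, 309.3] [0.4314 0.1868 0.044 ]
square_tin 0.55 [322.2, 270.8] [0.607  0.1119 0.032 ]
window 0.68 [290.2, 150.9] [ 0.5254 -0.0232  0.052 ]
window 0.47 [305.4, 99.6] [ 0.5421 -0.1131  0.052 ]
start_button_top 0.88 [305.6, 97.5] [ 0.5163 -0.0786  0.095 ]
start_button_top 0.48 [328.1, 26.5] [ 0.5511 -0.241   0.095 ]
round_tin_1 0.87 [288.5, 222.6] [0.5457 0.0626 0.032 ]
round_tin_1 0.8 [254.1, 322.8] [0.5196 0.1909 0.032 ]
round_tin_1 0.66 [238.3, 254.0] [0.4854 0.1156 0.032 ]
round_tin_1 0.62 [304.6, 324.8] [0.592  0.1848 0.032 ]
head 3552 (array([ 0.5047, -0.0585]), ((0.5133086442947388, -0.06704236567020416), (0.09142840653657913, 0.1100572869181633), 78.58643341064453))
sq top 240 (array([0.6094, 0.1237]), ((0.6095169186592102, 0.12352651357650757), (0.01442765537649393, 0.03681546449661255), 80.51941680908203))
```

View pics/w1.png

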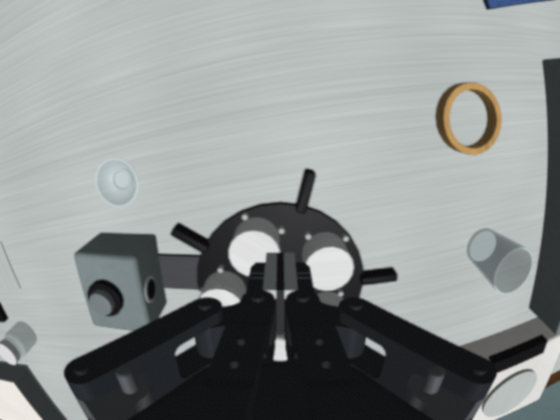

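The wrist picture shows the closed fingertips on the clear table side at about (255,280), between the tabs at (234,181) and (185,309). I'll lower them into that gap beside tab 3.

```bash
python3 -m creep '{"hand":[0,0,0,0,0],"delta_pos":[[0,0,0.04],[0,0,0.04],[0,0,0.04],[0,0,0.04],[0,0,0.02]],"turn":[0,0,0,0,0]}'
python3 - <<'E'
from fit import *
c=env.read_camera("wrist");save(c,"w2.png")
c=env.read_camera("scene");cv2.imwrite("pics/s2.png",cv2.cvtColor(cv2.resize(c["pixels"][130:310,200:440],None,fx=3,fy=3),cv2.COLOR_RGB2BGR))
E
```

```text
clock: 6.43
tcp_pos: [0.4203, 0.1534, 0.0952]
orientation: [-0.002, 0.09, 0.996, -0.001]
wrist_force: [-0.3, -0.0, -0.1]
finger_gap: 0.0001
```

View pics/w2.png

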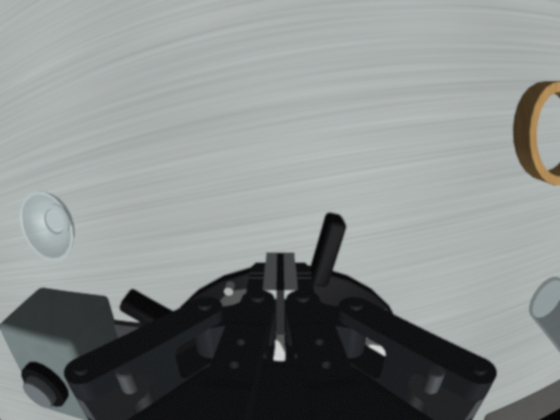

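View pics/s2.png

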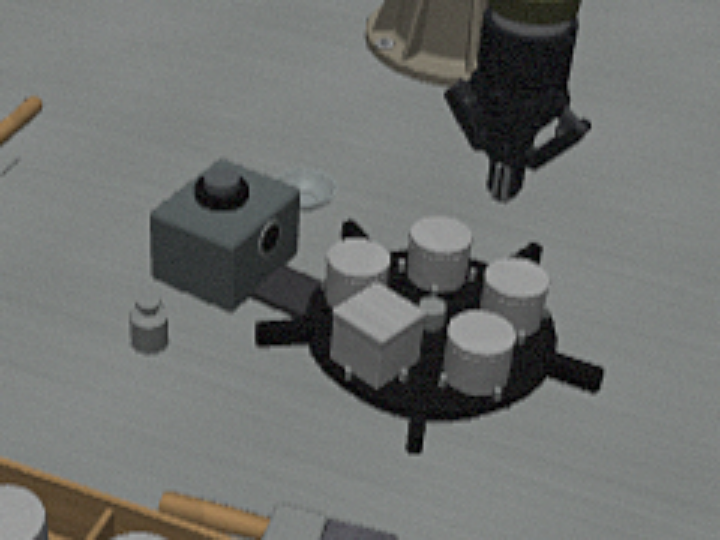

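The fingertip hangs well outside the disc beside tab 3 (wrist image: tab at (245,330), finger at (270,280)). The linkage elbows point along the tangent and are clear of the tins.

```bash
python3 -m creep '{"hand":[0,0,0,0,0],"delta_pos":[[0,0,0.0175],[0,0,0.0175],[0,0,0.0175],[0,0,0.0175],[0,0,0]],"turn":[0,0,0,0,0]}'
python3 -m creep '{"hand":[0,0,0,0,0],"delta_pos":[[0,0,0],[0,0,0],[0,0,0],[0,0,0],[0,0,0]],"turn":[0,0,0,0,0]}'
python3 - <<'E'
from fit import *
c=env.read_camera("wrist");save(c,"w3.png")
E
```

```text
clock: 6.95
tcp_pos: [0.4222, 0.1544, 0.0419]
orientation: [-0.001, 0.089, 0.996, -0.0]
wrist_force: [0.5, 0.1, 0.2]
finger_gap: -0.0001
clock: 7.37
tcp_pos: [0.4233, 0.1555, 0.0431]
orientation: [0.001, 0.088, 0.996, 0.0]
wrist_force: [0.2, -0.4, -0.5]
finger_gap: -0.0
```

View pics/w3.png

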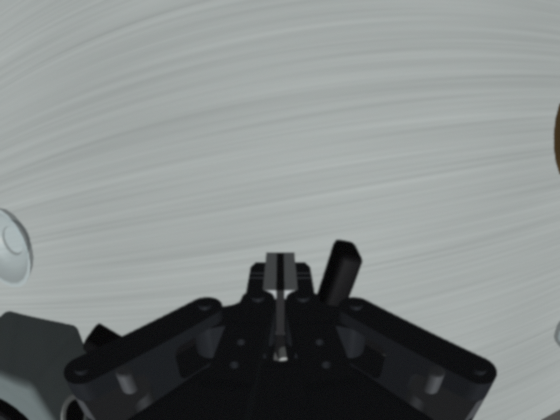

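```bash
python3 -m creep '{"hand":[0,0,0,0,0],"delta_pos":[[-0.00015,0.007,0],[-0.00015,0.007,0],[-0.00015,0.007,0],[-0.00015,0.007,0],[-0.00015,0.007,0]],"turn":[0.5,0.5,0.5,0.5,0.5]}'
python3 -m creep '{"hand":[0,0,0,0,0],"delta_pos":[[-0.00015,0.007,0],[-0.00015,0.007,0],[-0.00015,0.007,0],[-0.00015,0.007,0],[-0.00015,0.007,0]],"turn":[0.5,0.5,0.5,0.5,0.5]}'
python3 - <<'E'
from fit import *
s=env.get_state();d=np.array(s["tcp_pos"])[:2]-[.55,.134];print(np.hypot(*d),np.rad2deg(np.arctan2(d[1],d[0])),s["wrist_force"])
c=env.read_camera("scene");cv2.imwrite("pics/s4.png",cv2.cvtColor(cv2.resize(c["pixels"][130:310,200:440],None,fx=3,fy=3),cv2.COLOR_RGB2BGR))
E
```

```text
clock: 7.83
tcp_pos: [0.4304, 0.1824, 0.0424]
orientation: [-0.0, 0.197, 0.98, -0.0]
wrist_force: [-1.0, -0.7, -0.0]
finger_gap: 0.0003
clock: 8.25
tcp_pos: [0.4437, 0.2069, 0.0423]
orientation: [-0.0, 0.303, 0.953, -0.0]
wrist_force: [-1.3, -0.6, 0.9]
finger_gap: 0.0002
0.1288816670533157 145.5398820151506 [-1.28762035 -0.58313437  0.90827028]
```

View pics/s4.png

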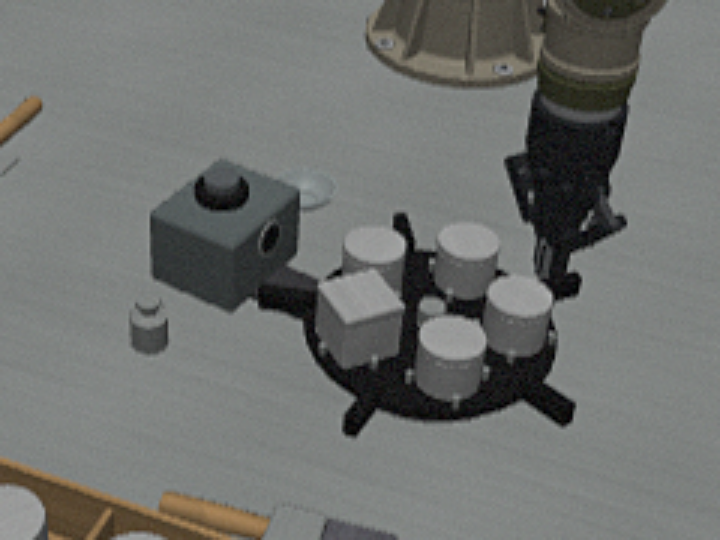

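The carousel is turning smoothly clockwise, pushed by tab 3, and the tins are upright. I'll carry on along the arc.

```bash
for i in 1 2 3 4; do python3 -m creep '{"hand":[0,0,0,0,0],"delta_pos":[[-0.00015,0.007,0],[-0.00015,0.007,0],[-0.00015,0.007,0],[-0.00015,0.007,0],[-0.00015,0.007,0]],"turn":[0.5,0.5,0.5,0.5,0.5]}' | grep -E "tcp|wrist"; done
cat > meas.py <<'E'
from fit import *
import sys
np.set_printoptions(precision=4,suppress=True)
tag=sys.argv[1]
s=env.get_state();d=np.array(s["tcp_pos"])[:2]-[.55,.134];print(s["clock"],np.hypot(*d),np.rad2deg(np.arctan2(d[1],d[0])),s["wrist_force"],s["joint_pos"])
for n in ["scene","top"]:
    c=env.read_camera(n);W=cloud(c)
    b=c["pixels"][130:310,200:440] if n=="scene" else c["pixels"][170:310,180:350]
    cv2.imwrite(f"pics/{n}_{tag}.png",cv2.cvtColor(cv2.resize(b,None,fx=3,fy=3,interpolation=cv2.INTER_CUBIC),cv2.COLOR_RGB2BGR))
    off={"scene":-.0015,"top":.0005}[n]
    h=rect(W,.070,.082,[.42,.62,-.17,.02]);hr=cv2.minAreaRect(h.astype(np.float32))
    m=(W[...,2]>.0795)&(W[...,2]<.09)&(abs(W[...,0]-.55)<.11)&(abs(W[...,1]-.134)<.11)
    nl,lab,st,ce=cv2.connectedComponentsWithStats(m.astype(np.uint8))
    i=1+np.argmax(st[1:,4]);p=W[lab==i][:,:2]
    A0=np.array([.55,.134]); hc=np.array(hr[0]); 
    print(n,"head",hr,"sq",st[i,4],p.mean(0),cv2.minAreaRect(p.astype(np.float32)))
    for z,t in ((.032,"square_tin"),(.044,"tab_1"),(.052,"window")):
        for e in env.pinpoint(n,t)[:5]:
            w=pix2w(c,*e["location"],z=z)[:2]; dd=w-A0
            print(" ",t,round(e["score"],2),w,"r %.4f ang %.1f"%(np.hypot(*dd),np.rad2deg(np.arctan2(dd[1],dd[0]))))
E
python3 meas.py m5
```

```text
tcp_pos: [0.462, 0.2278, 0.0422]
wrist_force: [-0.9, -0.7, 0.4]
tcp_pos: [0.4845, 0.2443, 0.0421]
wrist_force: [-1.1, -0.1, -0.0]
tcp_pos: [0.5102, 0.2556, 0.0421]
wrist_force: [-1.5, 1.2, 0.6]
tcp_pos: [0.5378, 0.261, 0.0422]
wrist_force: [-0.6, 1.2, 1.3]
9.9667 0.12760650402851398 95.50244129572779 [-0.5522  1.2064  1.2582] [ 0.3174  0.4869 -0.2082  0.8765  0.0005  1.8037]
scene head ((0.5178368091583252, -0.06639853119850159), (0.08889709413051605, 0.11182642728090286), 78.97447204589844) sq 279 [0.5514 0.0675] ((0.5493584275245667, 0.0675673633813858), (0.05312107503414154, 0.056474070996046066), 87.33474731445312)
  square_tin 0.92 [0.5395 0.0586] r 0.0762 ang -97.9
  tab_1 0.66 [0.6844 0.1617] r 0.1372 ang 11.6
  tab_1 0.6 [0.6251 0.0211] r 0.1356 ang -56.4
  tab_1 0.6 [0.556  0.2602] r 0.1263 ang 87.3
  tab_1 0.58 [0.444  0.1782] r 0.1148 ang 157.4
  window 0.94 [ 0.5296 -0.0111] r 0.1465 ang -98.0
  window 0.17 [0.6282 0.0274] r 0.1322 ang -53.7
  window 0.15 [0.5732 0.0722] r 0.0660 ang -69.4
top head ((0.5136501789093018, -0.06746142357587814), (0.09114451706409454, 0.10989686101675034), 79.69597625732422) sq 238 [0.5449 0.0649] ((0.5454664826393127, 0.06541721522808075), (0.052778374403715134, 0.053505800664424896), 84.98163604736328)
  square_tin 0.69 [0.5517 0.062 ] r 0.0720 ang -88.6
  square_tin 0.49 [0.7838 0.1027] r 0.2359 ang -7.6
  tab_1 0.93 [0.5598 0.2691] r 0.1354 ang 85.8
  tab_1 0.87 [0.6193 0.0097] r 0.1423 ang -60.9
  tab_1 0.65 [0.6634 0.1653] r 0.1176 ang 15.4
  tab_1 0.62 [0.464  0.0309] r 0.1343 ang -129.8
  tab_1 0.24 [ 0.3937 -0.034 ] r 0.2294 ang -132.9
  window 0.81 [ 0.5276 -0.0263] r 0.1619 ang -97.9
  window 0.45 [ 0.5165 -0.0771] r 0.2138 ang -99.0
  window 0.31 [0.4725 0.112 ] r 0.0806 ang -164.1
  window 0.22 [0.5592 0.2504] r 0.1168 ang 85.5
```

View pics/scene_m5.png

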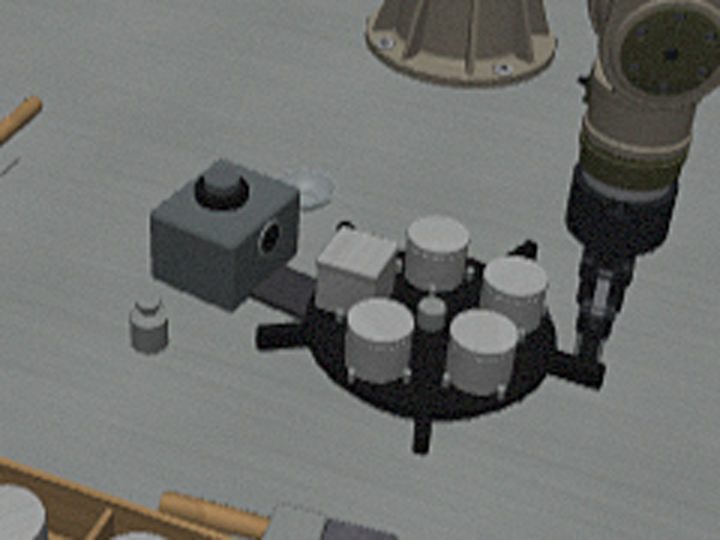

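View pics/top_m5.png

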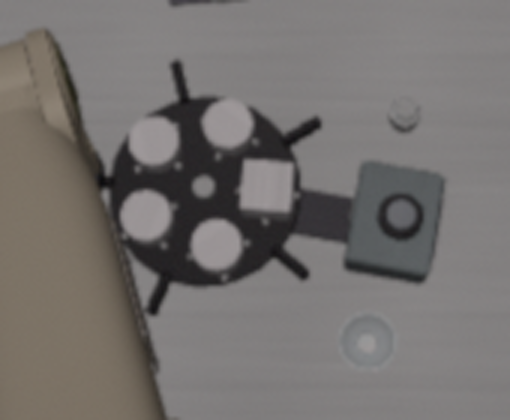

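In the top picture the square tin at (185,267) still sits slightly above the head line. The estimates put it 5–6° short, so I'll push 5° more and measure again.

```bash
python3 -m creep '{"hand":[0,0,0,0,0],"delta_pos":[[-0.00015,0.007,0],[-0.00015,0.007,0],[0,0,0],[0,0,0],[0,0,0]],"turn":[0.5,0.5,0,0,0]}' | grep -E "tcp|wrist"
python3 meas.py m6 | grep -E "head|sq|tab|^1"; python3 meas.py m6b | grep -E "head"
```

```text
tcp_pos: [0.5489, 0.2612, 0.0422]
wrist_force: [0.2, 0.4, -0.5]
10.7833 0.12721025150930876 90.48243228477428 [ 0.2141  0.3918 -0.4516] [ 0.3122  0.5033 -0.1801  0.8877 -0.0001  1.8838]
scene head ((0.5167593955993652, -0.06673429906368256), (0.088141530752182, 0.10913929343223572), 80.50594329833984) sq 276 [0.5438 0.0685] ((0.5435799956321716, 0.06802082061767578), (0.054035644978284836, 0.0557742565870285), 80.09297943115234)
  square_tin 0.63 [0.5488 0.0647] r 0.0694 ang -91.0
  tab_1 0.93 [0.6203 0.0199] r 0.1340 ang -58.4
  tab_1 0.91 [0.6782 0.1508] r 0.1293 ang 7.4
  tab_1 0.88 [0.4695 0.0419] r 0.1223 ang -131.1
  tab_1 0.64 [0.4361 0.1961] r 0.1298 ang 151.4
  tab_1 0.6 [0.5672 0.2631] r 0.1302 ang 82.4
top head ((0.51413494348526, -0.06773398816585541), (0.09057284146547318, 0.10966946184635162), 80.16465759277344) sq 243 [0.5395 0.0654] ((0.5400702357292175, 0.0658746063709259), (0.053128812462091446, 0.054326385259628296), 80.64643096923828)
  square_tin 0.71 [0.5481 0.0598] r 0.0743 ang -91.5
  square_tin 0.69 [ 0.6213 -0.381 ] r 0.5199 ang -82.1
  tab_1 0.92 [0.612  0.0113] r 0.1375 ang -63.2
  tab_1 0.87 [0.4381 0.1862] r 0.1235 ang 155.0
  tab_1 0.76 [0.6765 0.16  ] r 0.1292 ang 11.6
  tab_1 0.58 [0.568  0.2553] r 0.1226 ang 81.6
scene head ((0.5185419321060181, -0.06647047400474548), (0.0907304584980011, 0.11138496547937393), 79.77333068847656) sq 274 [0.5441 0.068 ] ((0.5422953963279724, 0.06836044788360596), (0.056170593947172165, 0.05536728724837303), 78.13214874267578)
top head ((0.5139695405960083, -0.06821580231189728), (0.08967168629169464, 0.11021692305803299), 79.7332534790039) sq 245 [0.5396 0.0662] ((0.5398315191268921, 0.06583046913146973), (0.05325856804847717, 0.05308141931891441), 82.00128173828125)
```

View pics/top_m6.png

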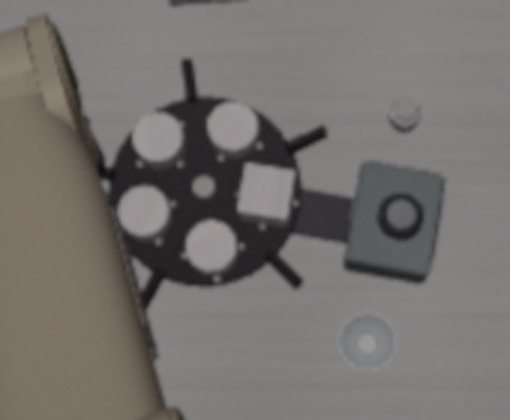

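The measured offset is about 2 mm short in both cameras, which is inside the ±8 mm tolerance. I'll nudge it another ~1.3°, then back straight off the tab and lift.

```bash
python3 -m creep '{"hand":[0,0,0,0,0],"delta_pos":[[0,0.0018,0],[0,0.0018,0],[0,0,0],[0,0,0],[0,0,0]],"turn":[0.12,0.12,0,0,0]}' | grep -E "tcp|wrist"
python3 -m creep '{"hand":[0,0,0,0,0],"delta_pos":[[0,-0.008,0],[0,-0.008,0],[0,0,0],[0,0,-0.03],[0,0,-0.03]],"turn":[0,0,0,0,0]}' | grep -E "tcp|wrist"
python3 -m creep '{"hand":[0,0,0,0,0],"delta_pos":[[0,0,-0.04],[0,0,-0.04],[0,0,-0.04],[0,0,-0.04],[0,0,-0.02]],"turn":[0,0,0,0,0]}' | grep -E "tcp|wrist"
python3 meas.py m7 | grep -E "head|sq|^1|window"; python3 meas.py m7b | grep -E "head"
```

```text
tcp_pos: [0.5522, 0.2613, 0.0423]
wrist_force: [0.1, 0.1, -0.3]
tcp_pos: [0.5372, 0.2611, 0.0892]
wrist_force: [0.4, -0.2, 0.1]
tcp_pos: [0.5402, 0.2621, 0.2389]
wrist_force: [0.8, 0.8, 0.7]
12.8333 0.1284235131582343 94.35713957486497 [0.7633 0.817  0.7289] [ 0.318   0.3596  0.1035  1.3091 -0.0001  1.9116]
scene head ((0.5181040167808533, -0.06609965115785599), (0.08973436057567596, 0.1118314117193222), 79.6372299194336) sq 275 [0.5436 0.0678] ((0.5428504347801208, 0.06763304769992828), (0.05349470674991608, 0.05612143129110336), 81.62104797363281)
  square_tin 0.78 [0.5393 0.0599] r 0.0749 ang -98.2
  window 0.78 [ 0.5391 -0.0141] r 0.1485 ang -94.2
top head ((0.5141353607177734, -0.0675695464015007), (0.09122108668088913, 0.110101118683815), 79.62480163574219) sq 234 [0.5391 0.066 ] ((0.5390926599502563, 0.06632094085216522), (0.05334153026342392, 0.0538751594722271), 80.01248168945312)
  square_tin 0.66 [0.5292 0.0596] r 0.0772 ang -105.6
  square_tin 0.63 [0.6757 0.1528] r 0.1271 ang 8.5
  square_tin 0.6 [ 0.3814 -0.0371] r 0.2402 ang -134.6
  window 0.65 [ 0.5273 -0.0178] r 0.1534 ang -98.5
scene head ((0.5175173282623291, -0.06661500036716461), (0.08901848644018173, 0.11159885674715042), 78.84856414794922) sq 269 [0.5432 0.0681] ((0.5416848659515381, 0.0675341859459877), (0.05329713225364685, 0.05593273043632507), 80.36430358886719)
top head ((0.5147056579589844, -0.0676848366856575), (0.08980703353881836, 0.10890161246061325), 78.85647583007812) sq 245 [0.539  0.0665] ((0.5392591953277588, 0.0662526786327362), (0.05302925780415535, 0.05339669808745384), 79.90618133544922)
```

View pics/top_m7.png

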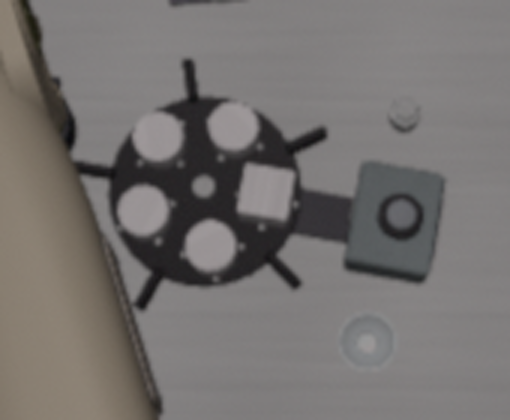

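Both cameras now agree: the tin-to-head line is at −100.5° and the head faces −100.4° to −101°, so the offset is under 1 mm. Next I'll work out the move to above the button.

```bash
cat > rel.py <<'E'
from fit import *
import sys
np.set_printoptions(precision=4,suppress=True)
s=env.get_state();t=np.array([float(v) for v in sys.argv[1:4]])
print(s["clock"],s["tcp_pos"],"tool delta/0.8:",q(s["orientation"]).inv().apply(t-s["tcp_pos"])/.8)
E
python3 rel.py .5155 -.072 .2389
python3 - <<'E'
from fit import *
for n in ("scene","top"):
    W=cloud(env.read_camera(n));m=(np.hypot(W[...,0]-.5155,W[...,1]+.072)<.035)&(W[...,2]>.088)
    print(n,m.sum(),W[m].mean(0),np.percentile(W[m][:,2],[10,25,50,75,90]))
E
```

```text
13.6333 [0.5393 0.2616 0.2341] tool delta/0.8: [-0.4175 -0.0202 -0.0059]
scene 89 [ 0.51854349 -0.07062348  0.09365668] [0.08989746 0.09236263 0.09408456 0.09536966 0.09629877]
top 123 [ 0.51280095 -0.07398311  0.09460162] [0.089119   0.09019641 0.09469627 0.0980257  0.0994891 ]
```

```bash
for i in 1 2; do python3 -m creep '{"hand":[0,0,0,0,0],"delta_pos":[[-0.0417,-0.002,0],[-0.0417,-0.002,0],[-0.0417,-0.002,0],[-0.0417,-0.002,0],[-0.0417,-0.002,0]],"turn":[0,0,0,0,0]}' | grep -E "tcp|wrist"; done
python3 -m creep '{"hand":[0,0,0,0,0],"delta_pos":[[0,0,0.03],[0,0,0.03],[0,0,0.03],[0,0,0.02],[0,0,0]],"turn":[0,0,0,0,0]}' | grep -E "tcp|wrist"
python3 rel.py .5155 -.072 .12
python3 - <<'E'
from fit import *
c=env.read_camera("wrist");save(c,"w8.png")
c=env.read_camera("scene");cv2.imwrite("pics/s8.png",cv2.cvtColor(cv2.resize(c["pixels"][130:310,200:440],None,fx=3,fy=3),cv2.COLOR_RGB2BGR))
E
```

```text
tcp_pos: [0.5272, 0.0938, 0.2344]
wrist_force: [0.7, -0.8, 0.5]
tcp_pos: [0.5153, -0.0732, 0.2346]
wrist_force: [0.4, -0.3, 0.5]
tcp_pos: [0.5132, -0.0711, 0.1429]
wrist_force: [-0.6, -0.2, 0.7]
14.9833 [ 0.5132 -0.0711  0.1429] tool delta/0.8: [-0.0011  0.0031  0.0286]
```

View pics/s8.png

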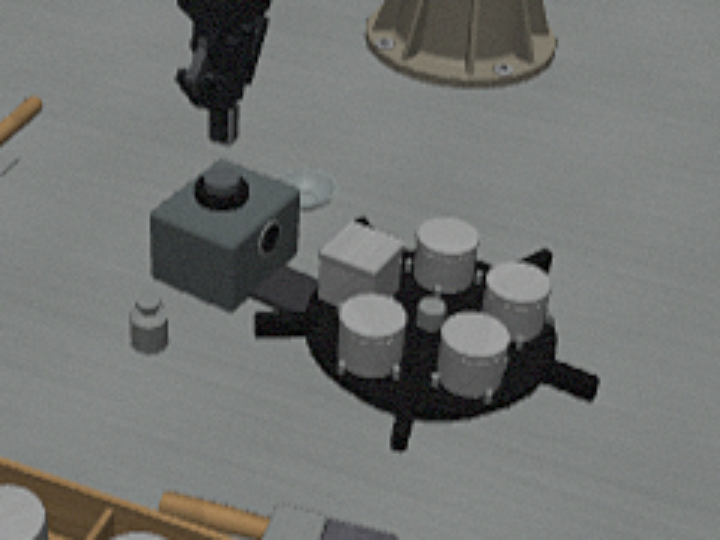

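View pics/w8.png

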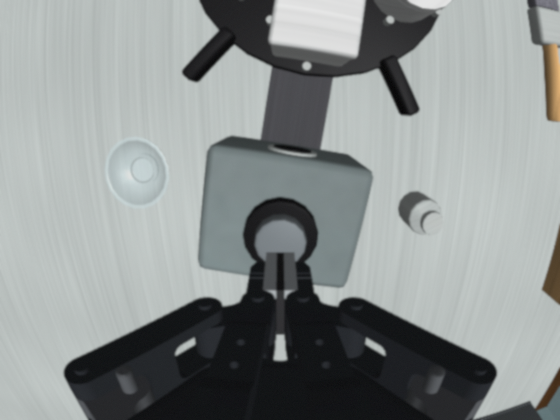

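The wrist view shows the square tin at (30,318) in line with the foot bar and the head. The button at (240,280) lies straight ahead of the fingertip. I'll lower in steps while watching the force.

```bash
python3 -m creep '{"hand":[0,0,0,0,0],"delta_pos":[[-0.001,0.002,0.012],[0,0,0.012],[0,0,0.008],[0,0,0],[0,0,0]],"turn":[0,0,0,0,0]}' | grep -E "tcp|wrist"
python3 rel.py .5155 -.072 .108
python3 - <<'E'
from fit import *
c=env.read_camera("scene");cv2.imwrite("pics/s9.png",cv2.cvtColor(cv2.resize(c["pixels"][130:260,220:360],None,fx=5,fy=4),cv2.COLOR_RGB2BGR))
E
```

```text
tcp_pos: [0.5169, -0.0722, 0.1203]
wrist_force: [0.4, -0.5, 0.7]
15.5 [ 0.5169 -0.0722  0.1203] tool delta/0.8: [ 0.0003 -0.0017  0.0154]
```

View pics/s9.png

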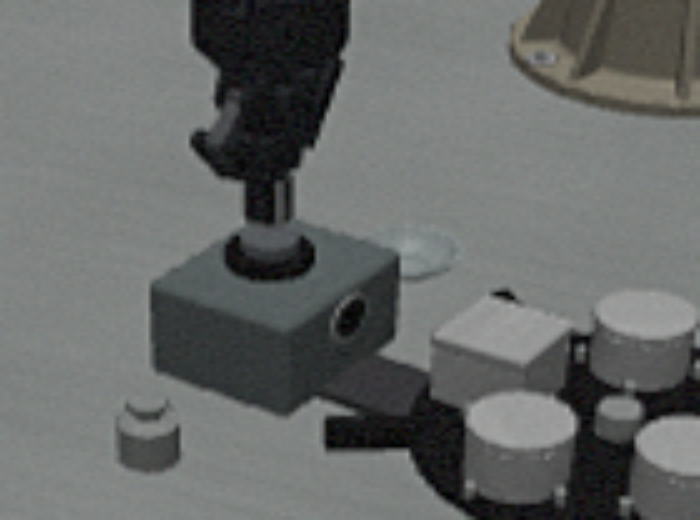

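The fingertip is centred over the button, about 10 mm above it.

```bash
python3 -m creep '{"hand":[0,0,0,0,0],"delta_pos":[[0,0,0.0025],[0,0,0.0025],[0,0,0.0025],[0,0,0],[0,0,0]],"turn":[0,0,0,0,0]}' | grep -E "tcp|wrist"
python3 -m creep '{"hand":[0,0,0,0,0],"delta_pos":[[0,0,0.002],[0,0,0.002],[0,0,0],[0,0,0],[0,0,0]],"turn":[0,0,0,0,0]}' | grep -E "tcp|wrist"
python3 -m creep '{"hand":[0,0,0,0,0],"delta_pos":[[0,0,0.002],[0,0,0.002],[0,0,0],[0,0,0],[0,0,0]],"turn":[0,0,0,0,0]}' | grep -E "tcp|wrist"
```

```text
tcp_pos: [0.5171, -0.0724, 0.1146]
wrist_force: [0.2, -0.3, 0.3]
tcp_pos: [0.5172, -0.0724, 0.1115]
wrist_force: [0.1, -0.6, -0.1]
tcp_pos: [0.5172, -0.0724, 0.1082]
wrist_force: [-0.3, -0.1, 0.7]
```

Tip at z≈0.097. I'll continue in ~1.5–3 mm steps.

```bash
python3 -m creep '{"hand":[0,0,0,0,0],"delta_pos":[[0,0,0.002],[0,0,0],[0,0,0],[0,0,0],[0,0,0]],"turn":[0,0,0,0,0]}' | grep -E "tcp|wrist"
python3 -m creep '{"hand":[0,0,0,0,0],"delta_pos":[[0,0,0.002],[0,0,0],[0,0,0],[0,0,0],[0,0,0]],"turn":[0,0,0,0,0]}' | grep -E "tcp|wrist"
python3 -m creep '{"hand":[0,0,0,0,0],"delta_pos":[[0,0,0.002],[0,0,0],[0,0,0],[0,0,0],[0,0,0]],"turn":[0,0,0,0,0]}' | grep -E "tcp|wrist"
python3 -m creep '{"hand":[0,0,0,0,0],"delta_pos":[[0,0,0.002],[0,0,0],[0,0,0],[0,0,0],[0,0,0]],"turn":[0,0,0,0,0]}' | grep -E "tcp|wrist"
```

```text
tcp_pos: [0.5173, -0.0724, 0.1068]
wrist_force: [-0.4, -0.8, 0.5]
tcp_pos: [0.5173, -0.0724, 0.1052]
wrist_force: [-0.2, -0.2, 2.6]
tcp_pos: [0.5173, -0.0724, 0.1036]
wrist_force: [0.1, -0.1, 3.6]
tcp_pos: [0.5173, -0.0725, 0.102]
wrist_force: [-1.2, 0.8, 4.7]
```

```bash
python3 -m creep '{"hand":[0,0,0,0,0],"delta_pos":[[0,0,0.0013],[0,0,0],[0,0,0],[0,0,0],[0,0,0]],"turn":[0,0,0,0,0]}' | grep -E "tcp|wrist"
python3 -m creep '{"hand":[0,0,0,0,0],"delta_pos":[[0,0,0.0013],[0,0,0],[0,0,0],[0,0,0],[0,0,0]],"turn":[0,0,0,0,0]}' | grep -E "tcp|wrist"
```

```text
tcp_pos: [0.5174, -0.0725, 0.1019]
wrist_force: [-2.9, 0.6, 11.6]
tcp_pos: [0.5175, -0.0725, 0.1018]
wrist_force: [-4.5, 1.1, 18.9]
```

```bash
python3 - <<'E'
from fit import *
c=env.read_camera("scene");cv2.imwrite("pics/s10.png",cv2.cvtColor(cv2.resize(c["pixels"][155:225,235:315],None,fx=9,fy=8,interpolation=cv2.INTER_CUBIC),cv2.COLOR_RGB2BGR))
c=env.read_camera("wrist");cv2.imwrite("pics/w10.png",cv2.cvtColor(cv2.resize(c["pixels"][150:330,180:400],None,fx=3,fy=3,interpolation=cv2.INTER_CUBIC),cv2.COLOR_RGB2BGR))
print(env.get_state()["wrist_force"])
E
```

```text
[-6.36496103  0.58301957 19.06229995]
```

View pics/s10.png

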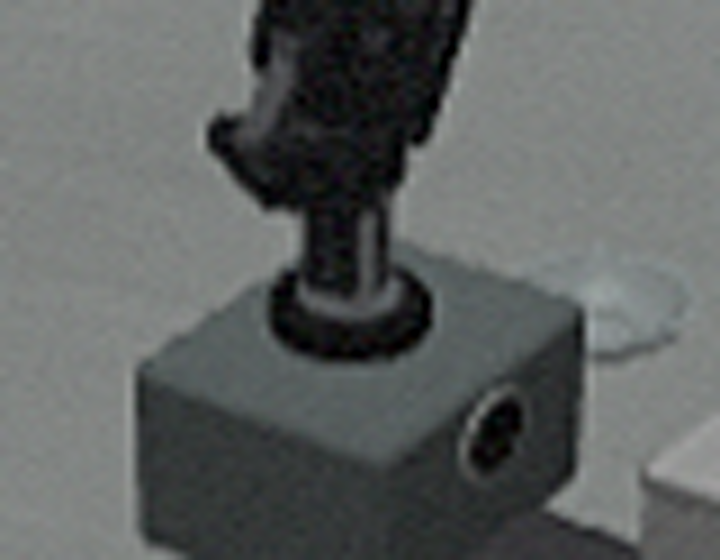

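View pics/w10.png

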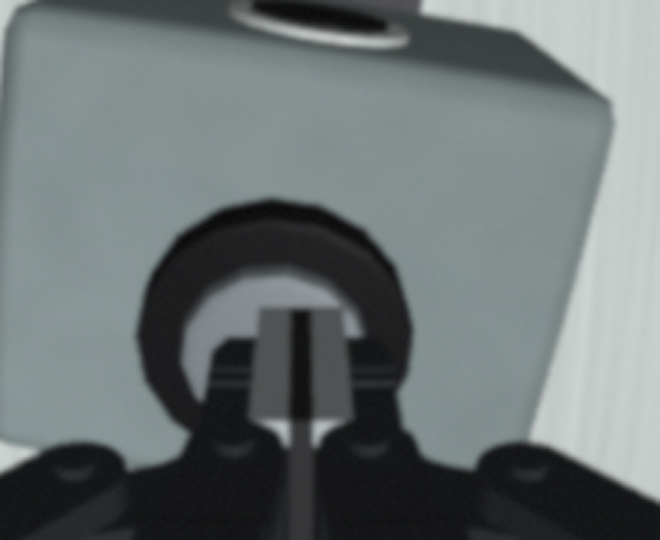

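The button is nearly flush with its ring, and the stop came right where the spring force reached about 4 N, as it should when fully down. The tip sits 2–3 mm to the right of the button's centre, so I'll release and press once more, centred. If the stop height comes out the same, the tip wasn't resting on the ring.

```bash
python3 -m creep '{"hand":[0,0,0,0,0],"delta_pos":[[0,0,-0.004],[0,0,-0.008],[0,0,-0.006],[0,-0.0035,0],[0,0,0]],"turn":[0,0,0,0,0]}' | grep -E "tcp|wrist"
python3 -m creep '{"hand":[0,0,0,0,0],"delta_pos":[[0,0,0.005],[0,0,0.004],[0,0,0.0],[0,0,0],[0,0,0]],"turn":[0,0,0,0,0]}' | grep -E "tcp|wrist"
python3 -m creep '{"hand":[0,0,0,0,0],"delta_pos":[[0,0,0.003],[0,0,0.001],[0,0,0],[0,0,0],[0,0,0]],"turn":[0,0,0,0,0]}' | grep -E "tcp|wrist"
python3 -m creep '{"hand":[0,0,0,0,0],"delta_pos":[[0,0,0.001],[0,0,0.001],[0,0,0],[0,0,0],[0,0,0]],"turn":[0,0,0,0,0]}' | grep -E "tcp|wrist"
```

```text
tcp_pos: [0.5137, -0.0722, 0.1139]
wrist_force: [0.3, 0.3, -1.3]
tcp_pos: [0.5141, -0.0723, 0.1068]
wrist_force: [-0.5, -0.4, 1.7]
tcp_pos: [0.5143, -0.0723, 0.1039]
wrist_force: [-0.7, 0.3, 3.5]
tcp_pos: [0.5143, -0.0723, 0.1022]
wrist_force: [-2.1, 0.2, 4.4]
```

```bash
python3 -m creep '{"hand":[0,0,0,0,0],"delta_pos":[[0,0,0.0012],[0,0,0],[0,0,0],[0,0,0],[0,0,0]],"turn":[0,0,0,0,0]}' | grep -E "tcp|wrist"
python3 -m creep '{"hand":[0,0,0,0,0],"delta_pos":[[0,0,0.001],[0,0,0],[0,0,0],[0,0,0],[0,0,0]],"turn":[0,0,0,0,0]}' | grep -E "tcp|wrist"
python3 -m creep '{"hand":[0,0,0,0,0],"delta_pos":[[0,0,-0.005],[0,0,-0.01],[0,0,-0.02],[0,0,-0.04],[0,0,-0.04]],"turn":[0,0,0,0,0]}' | grep -E "tcp|wrist"
python3 meas.py m11 | grep -E "head|^1|^2"
python3 - <<'E'
from fit import *
for n in ("scene","top"):
    c=env.read_camera(n)
    W=cloud(c);m=(np.hypot(W[...,0]-.5155,W[...,1]+.072)<.014)&(W[...,2]<.11)
    print(n,m.sum(),np.median(W[m][:,2]))
    for t in ["weight","dish","beaker","tape","brush","spatula","jar"]:
        print(t,[ (round(e["score"],2),pix2w(c,*e["location"],z=0)[:2].round(3)) for e in env.pinpoint(n,t)[:1]])
E
```

```text
tcp_pos: [0.5144, -0.0723, 0.102]
wrist_force: [-4.8, 0.2, 9.7]
tcp_pos: [0.5144, -0.0723, 0.1018]
wrist_force: [-5.3, 1.8, 14.2]
tcp_pos: [0.5136, -0.072, 0.1924]
wrist_force: [0.8, -0.2, -0.6]
22.3167 0.20920739055848925 -100.03320192444673 [ 0.8242 -0.2455 -0.5981] [-0.2943  0.2277 -0.1924  1.1536  0.0001  1.2996]
scene head ((0.5186050534248352, -0.0666847676038742), (0.09071427583694458, 0.10978079587221146), 79.74857330322266) sq 274 [0.5435 0.068 ] ((0.5417606234550476, 0.06819859892129898), (0.05401884391903877, 0.0548349991440773), 81.44009399414062)
top head ((0.0, 0.0), (0.0, 0.0), 0.0) sq 244 [0.5394 0.0659] ((0.5393710732460022, 0.06616268306970596), (0.05334612727165222, 0.05483284965157509), 79.77059173583984)
scene 61 0.09442684594764539
weight [(0.51, array([ 0.642, -0.085]))]
dish [(0.67, array([ 0.392, -0.037]))]
beaker [(0.84, array([0.566, 0.429]))]
tape [(0.87, array([0.394, 0.4  ]))]
brush [(0.89, array([0.793, 0.099]))]
spatula [(0.61, array([0.576, 0.426]))]
jar [(0.74, array([ 0.639, -0.386]))]
top 0 nan
weight []
dish []
beaker [(0.56, array([0.571, 0.427]))]
tape [(0.54, array([0.383, 0.402]))]
brush [(0.68, array([0.795, 0.098]))]
spatula [(0.92, array([ 0.437, -0.376]))]
jar [(0.61, array([ 0.621, -0.392]))]
  return _methods._mean(a, axis=axis, dtype=dtype,
  ret = ret.dtype.type(ret / rcount)
```

View pics/scene_m11.png

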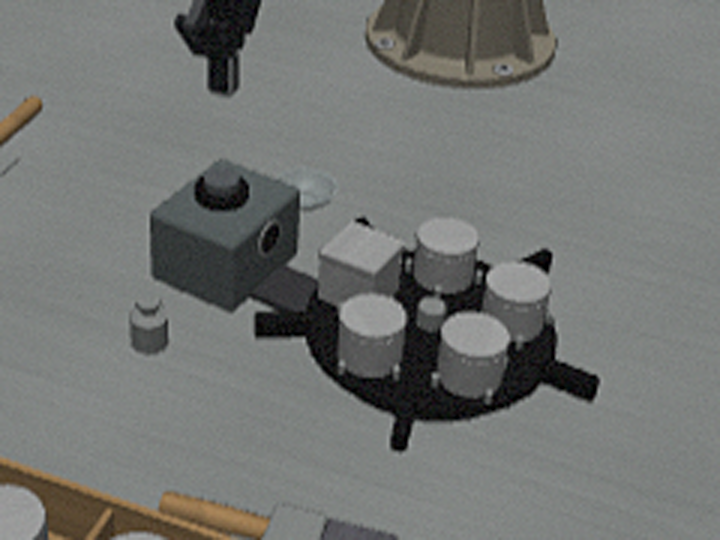

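View pics/top_m11.png

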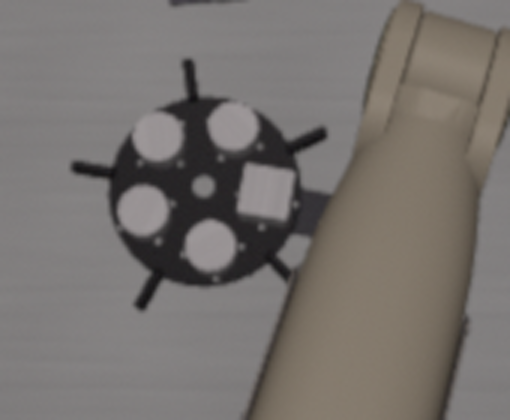

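The scene view shows the button up again at (185,222), the square tin still in front of the window, and all tins upright. The bystanders are in place and the arm is clear. I'll hand in.

```bash
python3 -m creep '{"hand":[0,0,0,0,0],"delta_pos":[[0,0,0],[0,0,0],[0,0,0],[0,0,0],[0,0,0]],"turn":[0,0,0,0,0]}' | grep -E "clock|wrist"
python3 -c "
from workcell import env
print(env.hand_in())"
```

```text
clock: 23.93
wrist_force: [-0.1, -0.5, 0.2]
the job is handed in; nothing more can be done
None
```

I pushed the carousel about 77° clockwise by tab 3 with the closed fingertips, until the square tin stood in front of the window. I then pressed the button to its stop, let it up, and pressed it a second time. The job was handed in at about 24 s; `env.hand_in()` gives no verdict.

**Tin position:** before the press, both fixed cameras put the square tin within about 1 mm of the head's line. After it, they showed the tin unmoved; the arm hid the head from the top camera, so only the scene camera could check the line then.

**Button:** the first press was 2–3 mm off centre, so I pressed again nearer the middle. Both presses stopped at the same height, right after the force reached about 4 N, which fits the full 6 mm of travel. The travel itself cannot be read directly. Afterwards the scene camera showed the button up at its original height.

**Everything else:**
- **Tins and robot:** all five tins looked upright in their wells, and nothing was touching the robot.
- **Bystanders:** they measured within about 15 mm of their first readings, mostly network noise.
- **Checks that disagreed:** at the end the scene camera's spatula reading fell on the beaker, a false detection, while the top camera placed the spatula correctly. The arm hid the weight and the dish from the top camera, so only the scene camera confirmed those two.

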